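# Hold the spinning mounting bolt of a ski vise

## Task

The ski vise is being bolted to the bench: a workmate underneath is driving the nut, but the bolt just spins along with it. Lift the polishing cork off the vise's channel foot and lay it on the bench clear of the vise, then reach down between the walls of the channel, grip the hex head of the bolt that was under the cork well down its sides and hold it from turning. Finish while still gripping it; leave the other things on the bench where they are.

Things in the scene. Friction and masses are not known exactly. Their poses are not given: they have to be found in the camera images.
- vise: Ski vise, fixed: dark steel channel foot 420 mm long, open above and at both ends. Origin: centre of its underside, at bench height z = 0; y along the channel, x across, z up. Floor 6 mm thick; two 6 mm walls, tops 50 mm above the bench, 54 mm clear between them, 66 mm overall. In the middle a post and jaws, 90 mm along the channel, 170 mm high; T-handle on the -x side to 200 mm high, 107 mm out.
- seat: Where the spinning bolt (with washer) passes through the channel floor, on the channel's centre line, 170 mm from the vise's middle at one end or the other. Origin on the bolt's axis at bench height z = 0; axes parallel to the vise's. It does not turn itself.
- tight_bolt: The identical bolt at the other end of the channel, already tight, not to be held. Origin on its axis at bench height.
- bolt_head (a point): Centre of the spinning bolt's hex head (plain steel, 19 mm across flats, 22 mm across corners, 8 mm tall; from 9 to 17 mm above the bench, on a washer 25 mm wide that lies on the channel floor). It turns with the bolt; its x axis is square to two opposite flats, z up along the bolt's axis.
- bolt (a joint): Turn of the spinning bolt about the vertical, rad, growing anticlockwise seen from above. At 0 (and every 1.047) two flats face across the channel (vise x); at 0.524 two flats face along it (vise y). The driver below drags it round without end with about 0.1 N m, 0.25 rad/s while nothing holds it; a grip of 20 N or more stops it.
- cork_center (a point): Centre of the loose polishing cork: a block 110 (its x) x 45 (its y) x 35 mm (its z), about 50 g. It starts lying across the tops of both channel walls, over the spinning bolt, its underside 50 mm above the bench.
- cork: The same cork block; origin at the centre of its underside, axes as above.
- screwdriver_grip (a point): Bystander: on the axis of a screwdriver with a black handle, 200 mm long, lying on the bench behind the vise (the point is in the handle, 40 mm from the middle).
- wax_center (a point): Bystander: centre of a cream wax bar, 95 x 42 x 24 mm, lying on the bench behind the vise.
- guide_center (a point): Bystander: an aluminium edge-file guide, 80 x 50 x 34 mm, lying on the bench past the left end of the vise; the point is 15 mm above the bench.
Things that resemble listed ones, but are neither listed nor needed, are in the scene too. Of the things like the cork, leave any that is red or turquoise; of the rest the larger one is meant.

How it is judged (in metres and radians):
On the way, in this order (a step that is already met when the one before it is completed fails the run):
1. the cork is lifted off the vise in the gripper (height (world z) of cork_center above 0.085 m and contact force between the fingers and cork above 0.5 N), for 0.1 s.
2. the cork lies at rest on the bench, let go and not touching the vise (height (world z) of cork_center between 0.01 and 0.03 m and linear speed of cork below 0.03 m/s and contact force between the fingers and cork below 0.1 N and contact force between cork and vise below 0.1 N), for 0.2 s.
3. the bolt's head is gripped and no longer turns (velocity of joint bolt between -0.03 and 0.03 rad/s and contact force between the fingers and seat above 8 N and distance between the grasp point and bolt_head below 0.021 m), for 0.3 s.
At the end, for the whole second after the job is handed in: The gripper still holds the bolt's head between its pads (grasp point within 21 mm of the head's centre, at least 8 N of contact), the bolt does not turn (below 0.03 rad/s), and the cork lies at rest on the bench, released, lying on one of its long sides and not touching the vise (all of step 2 and all of step 3); the arm keeps its last pose, push and grip.
It fails at once if a bystander (screwdriver, wax bar or file guide) is moved by more than 30 mm (distance of any of screwdriver_grip, wax_center, guide_center from where it was at the start of the episode above 0.03 m).
It also fails if it takes over 54 s, if anything falls off the work surface, if the arm or the gripper's body presses on something with over 40 N, if the wrist force passes 120 N, or if a joint passes its speed limit or range.

## Robot

A 6-joint arm with a two-finger parallel gripper is mounted at the origin on the work surface. World frame = base frame: x ahead of the robot, y to its left, z up, the work surface at z = 0. Lengths are in m, angles in degrees, forces in N, time in s.
With the tool pointing down it reaches from about 0.4 to 0.825 m from the base axis. Payload 7 kg.
Tool frame: the origin (TCP) lies on the centre line of the jaws, within the pads' length; the fingertips stand 8 mm ahead of it and the grasp point (between the pads) lies 11 mm behind it (r.tcp_to_tips is the distance from the TCP to the fingertips, in m); z points along the fingers, y is the direction in which the jaws open and shut (so a half turn about z gives the same grasp; the last joint's range is limited). The gripper opens to 88 mm and grips with 3 to 60 N. Pads are 19 mm wide; open, the fingers measure 130 mm over their backs; the gripper's body (78 mm by 193 mm) begins 47 mm behind the grasp point.
Start: joints at [-48.696, 20.546, 0.682, 0, -70.136, -16.507], TCP at [0.283, -0.613, 0.235] pointing down, gripper open.
Joint ranges: [-176.03, 176.03], [-82.01, 121.73], [-58.28, 71.71], [-173.87, 95.51], [-174.79, -0.11], [-173.66, 173.66]. Speed limits (degrees/s): [136.94, 136.94, 172.46, 180, 180, 180].

## Interface

Orientations are given as [roll, pitch, yaw] about the fixed x, y, z axes, in that order (R = Rz(yaw) Ry(pitch) Rx(roll)).
In Python, from plant import r gives the robot as it stands.
- The arm moves only by the tool drive_tool, never from a script. Its argument "plan" is text: rows parted by semicolons, each of 4 numbers parted by spaces: the shift along the tool's x, y, z in cm, then the turn about the tool's z in rad. A call has 1 to 8 rows; each row is the pose to reach, as a shift and turn from the pose commanded when the call began, along the tool's axes at that moment; what a row does not reach only later rows make up. A row lasts 1/8 s, in which the tool goes at most 62.5 mm and 10.7 degrees, less where a joint would pass 70% of its speed; a pose out of reach is approached as far as the arm can. A call with a gripper value outside its range is refused whole. "fingers" is the closure, from -1 (fully open) to 1 (shut), set as the call begins (left out, the last holds). The fingers move at their own pace and stop on an object; "squeeze" is the grip in N (left out, the last holds). Time passes only in rows, so rows that repeat a pose let the fingers close. It gives the time, the measured TCP pose, the force and the opening at its end, in the units of the state.
- r.get_state(): the state, without advancing time (a new reading comes with each control period).
- r.capture(name): name is "scene" or "top"; returns a dict with "frame" (384x512x3 uint8, red, green, blue), "fovy" (degrees; the focal length in pixels is half the picture's height over the tangent of half this angle, whatever the lens; pixels are square), "cx", "cy" (the principal point, pixels), "rvec" (rotation vector, rad) and "tvec" (3), from world to camera coordinates, as OpenCV has them. Camera axes: x right, y down, z forward; pixel columns grow to the right and rows downward; lengths in m; the calibration is good to about 2 mm. A picture is of the moment at which its call begins. There is no depth.
- r.close_job(): hands the job in, once; it reports no verdict.
The state is a dict: "time_s": time; "joints": joint angles; "qd": joint speeds; "joint_torque": joint torques, N m; "tcp_pos": TCP position; "eef_rot": TCP orientation; "contact_force": force on the tool from outside, world axes, zero at the start; "moment": the same for the moment, N m; "gripper_width": finger opening in m.
Only numpy, scipy, OpenCV 4.12 (cv2) and the standard library are available. Lean on these libraries where they do the work, as an engineer would, in place of code of your own. Each camera call takes 0.05 s, during which the arm holds its last target. There are 200 camera calls.

## Working session

There is one attempt and no reset: what is moved stays moved. The work goes in short steps, Python scripts to look and compute and a tool call to move; the robot and the scene stay as the last step left them, time stands still between calls to the robot, and variables do not carry over. Pictures are saved under pics/ and viewed, about 8 in all and at most 12, crops included, and the job is handed in when it is done.

Besides the shell and the picture viewer there is one more tool, called after "Request:" by a JSON object that holds its "name" and its "arguments". drive_tool: Moves the arm, as the interface text tells. Its arguments: {"type":"object","properties":{"plan":{"type":"string"},"fingers":{"type":"number"},"squeeze":{"type":"number"}},"required":["plan"]}

```bash
mkdir -p pics; cat > h.py <<'E'
import numpy as np, cv2, json
from plant import r
def cap(n):
    c=r.capture(n); return c
def K(c):
    f=c['frame'].shape[0]/2/np.tan(np.radians(c['fovy'])/2)
    return np.array([[f,0,c['cx']],[0,f,c['cy']],[0,0,1.]])
def toworld(c,uv,z):
    R=cv2.Rodrigues(np.array(c['rvec'],float))[0];t=np.array(c['tvec'],float).ravel()
    d=R.T@np.linalg.solve(K(c),[uv[0],uv[1],1]);o=-R.T@t
    return o+d*(z-o[2])/d[2]
def topix(c,p):
    return cv2.projectPoints(np.array(p,float).reshape(-1,3),np.array(c['rvec'],float),np.array(c['tvec'],float),K(c),None)[0].reshape(-1,2)
def save(c,n,box=None,s=1):
    im=c['frame'][...,::-1]
    if box: im=im[box[1]:box[3],box[0]:box[2]]
    cv2.imwrite('pics/'+n,cv2.resize(im,None,fx=s,fy=s,interpolation=cv2.INTER_CUBIC))
E
python3 - <<'E'
from h import *
import pickle
s=r.get_state();print(s)
a=cap('scene');b=cap('top')
pickle.dump((a,b),open('c0.pkl','wb'))
for c in(a,b):print(c['fovy'],c['cx'],c['cy'],c['rvec'],c['tvec'], [k for k in c])
save(a,'s0.png',s=1.5);save(b,'t0.png',s=1.5)
E
```

```text
{'time_s': 0.0, 'joints': array([-4.86928930e+01,  2.05910258e+01,  6.33071857e-01, -1.96871095e-02,
       -7.01350456e+01, -1.65076097e+01]), 'qd': array([-0.06930135, -0.13024515,  0.07937199,  0.00448962, -0.02452343,
       -0.04888064]), 'joint_torque': array([-8.23904193e-04, -5.82716775e+01,  2.93055171e+01,  6.99745104e+00,
        6.75518837e-03, -1.47328960e-04]), 'tcp_pos': array([ 0.28290589, -0.6123276 ,  0.23362332]), 'eef_rot': array([ 1.79905575e+02, -8.68339938e-03, -1.55207200e+02]), 'contact_force': array([ 0.99670571, -0.41443598, -0.102447  ]), 'moment': array([-0.06878799, -0.03767789, -0.03134803]), 'gripper_width': 0.08771255341159685}
43.729585616172116 251.49955025126542 196.28206894535384 [ 0.85071008  2.74573546 -0.79606127] [ 0.46175497 -0.23422343  1.36813598] ['frame', 'fovy', 'cx', 'cy', 'rvec', 'tvec']
55.34052207510027 250.73004993537504 194.91252786006663 [ 2.15451026 -2.2008094   0.08761455] [0.05415279 0.60147063 1.09578329] ['frame', 'fovy', 'cx', 'cy', 'rvec', 'tvec']
```

View pics/s0.png

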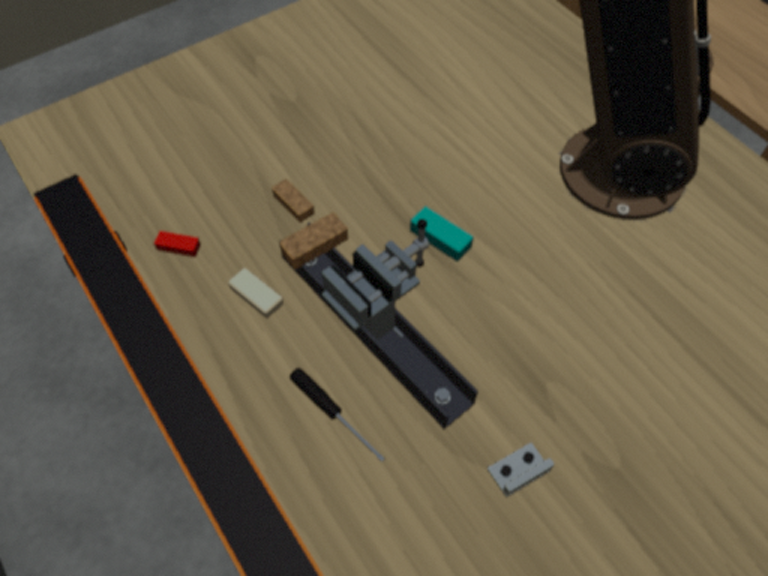

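View pics/t0.png

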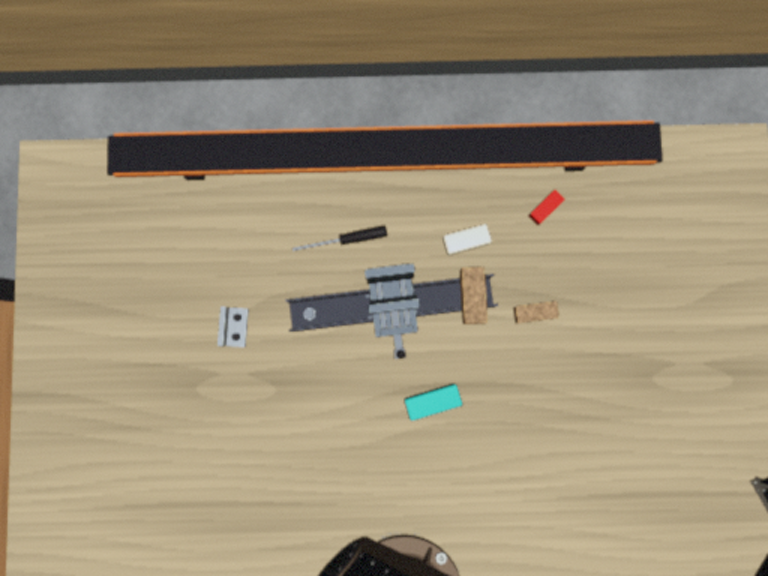

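Cork candidates (top view at 1.5x): brown block on the channel at (473,295), small brown block on the bench at (536,312), red at (547,207) and turquoise at (433,402). The brown block on the channel is the larger of the two that aren't red or turquoise, and it lies over the bolt, so it is the one meant. I'll confirm it in a crop.

```bash
python3 - <<'E'
from h import *
import pickle
a,b=pickle.load(open('c0.pkl','rb'))
save(b,'t0c.png',(185,165,385,265),4)
save(a,'s0c.png',(175,110,335,285),4) if 0 else None
E
```

```text
(no output)
```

View pics/t0c.png

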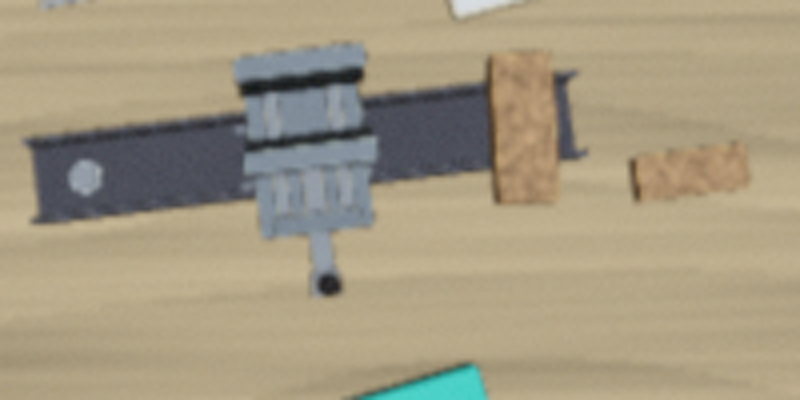

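The crop confirms it: the large brown cork spans both walls, with top corners at (491,56), (551,52), (556,203) and (495,202). The channel's wall-top corners are at (26,141), (37,221), (575,73) and (583,155), and the tight bolt is at (86,177).

```bash
cat >> h.py <<'E'
def cr(x,y,box=(185,165),s=4): return (box[0]+(x+.5)/s-.5, box[1]+(y+.5)/s-.5)
E
python3 - <<'E'
from h import *
import pickle
a,b=pickle.load(open('c0.pkl','rb'))
W=lambda x,y,z:toworld(b,cr(x,y),z)
V=np.array([W(26,141,.05),W(37,221,.05),W(575,73,.05),W(583,155,.05)]);print('vise',V.round(4))
print('len',np.linalg.norm(V[2]-V[0]),np.linalg.norm(V[3]-V[1]),'w',np.linalg.norm(V[0]-V[1]),np.linalg.norm(V[2]-V[3]))
ce=V.mean(0);d=(V[0]+V[1]-V[2]-V[3]);d/=np.linalg.norm(d);print('centre',ce,'y-axis',d,np.degrees(np.arctan2(d[1],d[0])))
C=np.array([W(491,56,.085),W(551,52,.085),W(556,203,.085),W(495,202,.085)]);print('cork',C.round(4),C.mean(0))
l=C[0]+C[1]-C[2]-C[3];print('len',np.linalg.norm(l)/2,'ang',np.degrees(np.arctan2(l[1],l[0])),'wid',np.linalg.norm(C[0]-C[1]))
t=W(86,177,.017);print('tight',t,'pred',ce+.17*d,'seat',ce-.17*d, 'dist tight',np.linalg.norm((t-ce)[:2]))
for n,(x,y) in dict(wax=(700-0,0)).items():pass
for n,(u,v,z) in dict(wax=(467,239,.02),small=(536,312,.03),turq=(433,402,.03),red=(547,207,.02),post=(400,353,.2)).items(): print(n,toworld(b,(u/1.5,v/1.5),z).round(3))
# check with scene cam
print((topix(a,np.vstack([C,V,[t]]))*1.5).round(0))
E
```

```text
vise [[ 0.5893  0.2199  0.05  ]
 [ 0.5295  0.2121  0.05  ]
 [ 0.6316 -0.1922  0.05  ]
 [ 0.57   -0.1958  0.05  ]]
len 0.4142590711466519 0.4099472903745188 w 0.06036223631787061 0.06176037052792937
centre [0.58010762 0.01098675 0.05      ] y-axis [-0.10048121  0.99493896  0.        ] 95.7668813326393
cork [[ 0.6415 -0.1243  0.085 ]
 [ 0.6434 -0.168   0.085 ]
 [ 0.5339 -0.1675  0.085 ]
 [ 0.5355 -0.1236  0.085 ]] [ 0.58856499 -0.14584755  0.085     ]
len 0.10777476167077692 ang -0.32022740395648275 wid 0.04370369737404375
tight [0.56302352 0.17939085 0.017     ] pred [0.56302582 0.18012637 0.05      ] seat [ 0.59718943 -0.15815287  0.05      ] dist tight 0.16926844604692687
wax [ 0.709 -0.149  0.02 ]
small [ 0.555 -0.281  0.03 ]
turq [ 0.38  -0.068  0.03 ]
red [ 0.773 -0.317  0.02 ]
post [0.483 0.002 0.2  ]
[[292. 258.]
 [277. 241.]
 [333. 211.]
 [347. 229.]
 [445. 414.]
 [473. 388.]
 [278. 241.]
 [308. 223.]
 [441. 393.]]
```

```bash
cat > go.py <<'E'
import sys
from h import *
# usage: go.py x y z yaw  -> tool-frame shift (cm) and turn (rad)
x,y,z,yaw=map(float,sys.argv[1:5]); s=r.get_state()
R=cv2.Rodrigues(np.zeros(3))[0]
from scipy.spatial.transform import Rotation as T
R=T.from_euler('xyz',s['eef_rot'],degrees=True).as_matrix()
d=R.T@(np.array([x,y,z])-s['tcp_pos'])*100
t=-np.radians((yaw-s['eef_rot'][2]+180)%360-180)
print('shift',d.round(2),'turn',round(t,3),'| pos',s['tcp_pos'].round(4),s['eef_rot'].round(2),'w',round(s['gripper_width'],4),'F',s['contact_force'].round(1),'t',s['time_s'])
E
python3 go.py .5886 -.1458 .16 -180.3
```

```text
shift [-47.32  29.53   7.41] turn 0.438 | pos [ 0.2829 -0.6124  0.2337] [ 1.7991e+02 -1.0000e-02 -1.5521e+02] w 0.0875 F [-0.2  0.1  0.4] t 0.1
```

Request:
{"name": "drive_tool", "arguments": {"plan": "-5 3 0 0.05;-10 6 0 0.1;-15 9.4 0 0.16;-20 12.5 0 0.22;-25 15.6 0 0.28;-30 18.7 0 0.34;-35 21.8 0 0.40;-40 25 0 0.438", "fingers": -1, "squeeze": 15}}

```text
time_s: 1.1
tcp_pos: [0.542, -0.2162, 0.2344]
eef_rot: [180.0, -0.0, 179.6]
contact_force: [1.1, -0.8, -0.2]
gripper_width: 0.0877
```

```bash
python3 go.py .5886 -.1458 .13 -180.3
```

```text
shift [-4.62  7.07 10.44] turn -0.001 | pos [ 0.542  -0.2162  0.2344] [ 1.8000e+02 -2.0000e-02  1.7961e+02] w 0.0877 F [ 1.1 -0.8 -0.2] t 1.1
```

Request:
{"name": "drive_tool", "arguments": {"plan": "-2.3 3.5 0 0;-4.6 7.1 0 0;-4.6 7.1 4 0;-4.6 7.1 8 0;-4.6 7.1 10 0;-4.6 7.1 10.4 0;-4.6 7.1 10.4 0"}}

```text
time_s: 1.98
tcp_pos: [0.588, -0.1474, 0.1309]
eef_rot: [-180.0, 0.0, 179.7]
contact_force: [-0.5, -0.3, 0.3]
gripper_width: 0.0873
```

```bash
python3 go.py .5886 -.1458 .067 -180.3
```

```text
shift [-0.06  0.16  6.39] turn 0.0 | pos [ 0.588  -0.1474  0.1309] [-1.7999e+02  1.0000e-02  1.7971e+02] w 0.0873 F [-0.5 -0.3  0.3] t 1.975
```

Next, down around the cork, with tips about 9 mm above the wall tops.

Request:
{"name": "drive_tool", "arguments": {"plan": "0 0.1 2.5 0;0 0.1 5 0;0 0.1 6 0;0 0.1 6.4 0;0 0.1 6.4 0"}}

```text
time_s: 2.6
tcp_pos: [0.5883, -0.1463, 0.0674]
eef_rot: [-180.0, 0.1, 179.7]
contact_force: [-0.8, 0.1, 0.7]
gripper_width: 0.0876
```

Request:
{"name": "drive_tool", "arguments": {"plan": "0 0 0 0;0 0 0 0;0 0 0 0;0 0 0 0;0 0 0 0;0 0 0 0", "fingers": 1, "squeeze": 15}}

```text
time_s: 3.35
tcp_pos: [0.5877, -0.1463, 0.0666]
eef_rot: [-180.0, -0.0, 179.7]
contact_force: [-0.3, 0.2, 0.4]
gripper_width: 0.045
```

```bash
python3 go.py .45 -.2 .019 -180.3
```

```text
shift [13.74 -5.44  4.76] turn 0.0 | pos [ 0.5877 -0.1463  0.0666] [-180.    -0.   179.7] w 0.045 F [-0.3  0.2  0.4] t 3.35
```

The width is 45 mm, so the cork is held. Lift, then carry it aside.

Request:
{"name": "drive_tool", "arguments": {"plan": "0 0 -3 0;0 0 -6 0;0 0 -7 0;0 0 -7 0;0 0 -7 0;4 -2 -7 0;9 -4 -7 0;13.7 -5.4 -7 0"}}

```text
time_s: 4.35
tcp_pos: [0.4481, -0.2, 0.1352]
eef_rot: [180.0, -0.1, 179.7]
contact_force: [0.4, 0.7, -0.5]
gripper_width: 0.0452
```

```bash
python3 go.py .45 -.2 .0175 -180.3; python3 -c "
from h import *
c=cap('scene');save(c,'s1.png',(160,60,360,260),3)"
```

```text
shift [-0.22 -0.   11.77] turn -0.0 | pos [ 0.4481 -0.2     0.1352] [ 1.7999e+02 -1.5000e-01  1.7969e+02] w 0.0452 F [ 0.4  0.7 -0.5] t 4.35
```

View pics/s1.png

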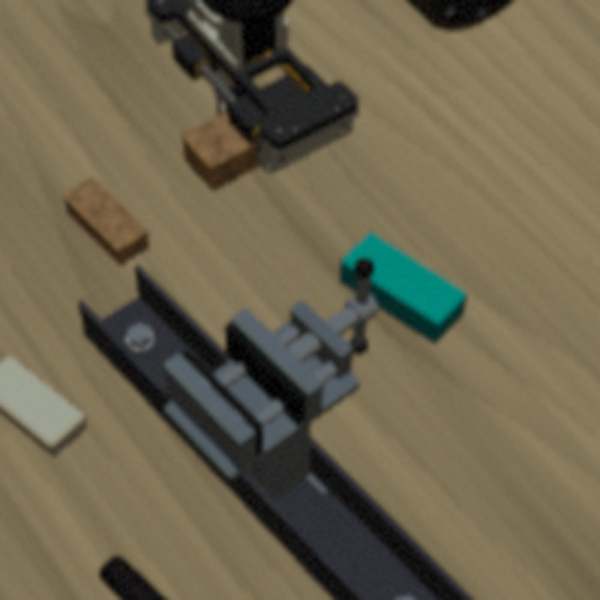

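The picture shows the cork in the jaws at about (218,152) and the bolt uncovered at about (139,337) in the crop. Lower the cork and release it.

Request:
{"name": "drive_tool", "arguments": {"plan": "0 0 4 0;0 0 8 0;0 0 10.5 0;0 0 11.2 0;0 0 11.6 0;0 0 11.7 0;0 0 11.75 0;0 0 11.75 0"}}

```text
time_s: 5.4
tcp_pos: [0.4508, -0.1996, 0.0196]
eef_rot: [-180.0, 0.1, 179.7]
contact_force: [-0.1, 0.4, -0.8]
gripper_width: 0.0455
```

Request:
{"name": "drive_tool", "arguments": {"plan": "0 0 0 0;0 0 0 0;0 0 0 0;0 0 0 0;0 0 0 0", "fingers": -1}}

```text
time_s: 6.02
tcp_pos: [0.4504, -0.1996, 0.019]
eef_rot: [180.0, -0.0, 179.7]
contact_force: [-0.0, -0.5, 0.2]
gripper_width: 0.0857
```

Request:
{"name": "drive_tool", "arguments": {"plan": "0 0 -2 0;0 0 -6 0;0 0 -11 0;0 0 -16 0;0 0 -16 0"}}

```text
time_s: 6.65
tcp_pos: [0.4528, -0.1999, 0.1833]
eef_rot: [-179.9, 0.4, 179.7]
contact_force: [-0.7, 0.6, -0.3]
gripper_width: 0.0878
```

```bash
python3 go.py .597 -.158 .14 -174.2;python3 - <<'E'
from h import *
import pickle
c=[cap('scene'),cap('top')]
pickle.dump(c,open('c1.pkl','wb'))
a,b=c
x=a['frame'][:,:,::-1];
P=topix(a,[.597,-.158,.013])[0];Q=topix(b,[.597,-.158,.013])[0];print(P,Q)
def crop(c,p,h,s): 
    u,v=np.round(p).astype(int);return cv2.resize(c['frame'][v-h:v+h,u-h:u+h,::-1],(s,s),interpolation=cv2.INTER_CUBIC)
# left: scene zoom on bolt, right: top overview
cv2.imwrite('pics/c1.png',np.hstack([crop(a,P,20,400),crop(b,Q,20,400)]))
E
```

```text
shift [-14.37   4.26   4.43] turn -0.106 | pos [ 0.4528 -0.1999  0.1833] [-179.94    0.45  179.74] w 0.0878 F [-0.7  0.6 -0.3] t 6.65
[205.41045935 171.42246295] [315.2476592  195.62829146]
```

View pics/c1.png

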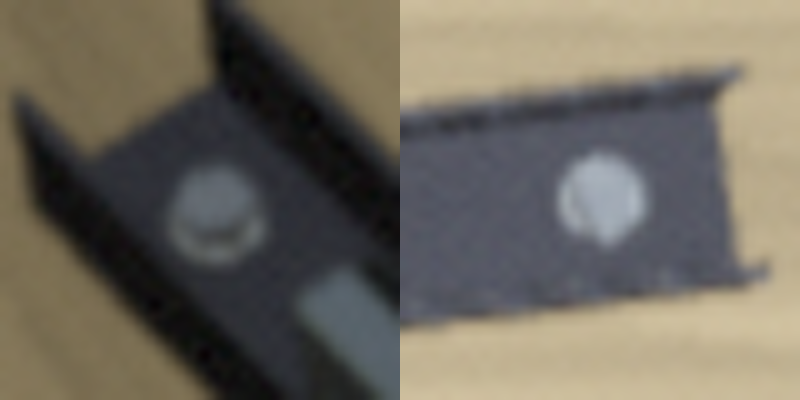

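In the top crop (right half) the head is centred at about (603,198), which matches the prediction. Its corners point across the channel, (600,152) to (607,245), so at t≈6.7 s two flats face along the channel, repeating every 4.19 s. The grip has to be along the channel, because two fingers plus the head don't fit across 54 mm.

Request:
{"name": "drive_tool", "arguments": {"plan": "-5 1.5 0 -0.04;-10 3 0 -0.08;-14.4 4.3 0 -0.106;-14.4 4.3 1.5 -0.106;-14.4 4.3 4 -0.106;-14.4 4.3 4.4 -0.106;-14.4 4.3 4.4 -0.106", "fingers": 0}}

```text
time_s: 7.62
tcp_pos: [0.594, -0.1576, 0.1346]
eef_rot: [-180.0, -0.1, -174.2]
contact_force: [0.2, -0.9, -0.2]
gripper_width: 0.0438
```

```bash
python3 go.py .597 -.158 .045 -174.2
```

```text
shift [-0.31 -0.07  8.96] turn -0.001 | pos [ 0.594  -0.1576  0.1346] [-1.8000e+02 -9.0000e-02 -1.7424e+02] w 0.0438 F [ 0.2 -0.9 -0.2] t 7.625
```

Request:
{"name": "drive_tool", "arguments": {"plan": "-0.3 0 2 0;-0.3 0 5 0;-0.3 0 7.5 0;-0.3 0 8.6 0;-0.3 0 9 0;-0.3 0 9 0;-0.3 0 9 0"}}

```text
time_s: 8.5
tcp_pos: [0.5983, -0.157, 0.0461]
eef_rot: [-180.0, 0.1, -174.2]
contact_force: [0.9, 0.2, 0.0]
gripper_width: 0.0437
```

```bash
python3 go.py .597 -.158 .0185 -174.2
```

```text
shift [ 0.14 -0.08  2.76] turn -0.0 | pos [ 0.5983 -0.157   0.0461] [-1.7999e+02  9.0000e-02 -1.7422e+02] w 0.0437 F [0.9 0.2 0. ] t 8.5
```

Request:
{"name": "drive_tool", "arguments": {"plan": "0.1 -0.1 1 0;0.1 -0.1 1.8 0;0.1 -0.1 2.3 0;0.1 -0.1 2.5 0;0.1 -0.1 2.5 0;0.1 -0.1 2.5 0;0.1 -0.1 2.5 0"}}

```text
time_s: 9.38
tcp_pos: [0.5969, -0.1581, 0.0203]
eef_rot: [-180.0, 0.0, -174.2]
contact_force: [0.6, 0.4, -0.4]
gripper_width: 0.0438
```

```bash
python3 go.py .597 -.158 .0185 -174.2
```

```text
shift [-0.01  0.01  0.18] turn -0.0 | pos [ 0.5969 -0.1581  0.0203] [-1.8000e+02  2.0000e-02 -1.7422e+02] w 0.0438 F [ 0.6  0.4 -0.4] t 9.375
```

Request:
{"name": "drive_tool", "arguments": {"plan": "0 0 0.1 0;0 0 0.2 0;0 0 0.2 0;0 0 0.2 0;0 0 0.2 0;0 0 0.2 0;0 0 0.2 0;0 0 0.2 0"}}

```text
time_s: 10.38
tcp_pos: [0.5967, -0.1581, 0.0181]
eef_rot: [180.0, 0.0, -174.2]
contact_force: [0.4, 0.4, 0.3]
gripper_width: 0.0439
```

Request:
{"name": "drive_tool", "arguments": {"plan": "0 0 0 0;0 0 0 0;0 0 0 0;0 0 0 0;0 0 0 0;0 0 0 0;0 0 0 0;0 0 0 0", "fingers": 1, "squeeze": 40}}

```text
time_s: 11.38
tcp_pos: [0.5966, -0.1573, 0.018]
eef_rot: [180.0, -0.0, -174.2]
contact_force: [-0.5, 5.4, 1.1]
gripper_width: 0.0187
```

Request:
{"name": "drive_tool", "arguments": {"plan": "0 0 0 0;0 0 0 0;0 0 0 0;0 0 0 0"}}

```text
time_s: 11.88
tcp_pos: [0.5966, -0.1573, 0.018]
eef_rot: [180.0, -0.0, -174.2]
contact_force: [-1.8, 5.5, 1.3]
gripper_width: 0.0189
```

```bash
python3 go.py .597 -.158 .0185 -174.2;python3 - <<'E'
from h import *
b=cap('top');save(b,'t2.png',(185,130,385,300),4)
print(r.get_state()['moment'])
E
```

```text
shift [-0.03 -0.07 -0.05] turn -0.0 | pos [ 0.5966 -0.1573  0.018 ] [ 1.7996e+02 -1.0000e-02 -1.7421e+02] w 0.0189 F [-1.8  5.5  1.3] t 11.875
[1.96691041 0.34717833 0.13707119]
```

View pics/t2.png

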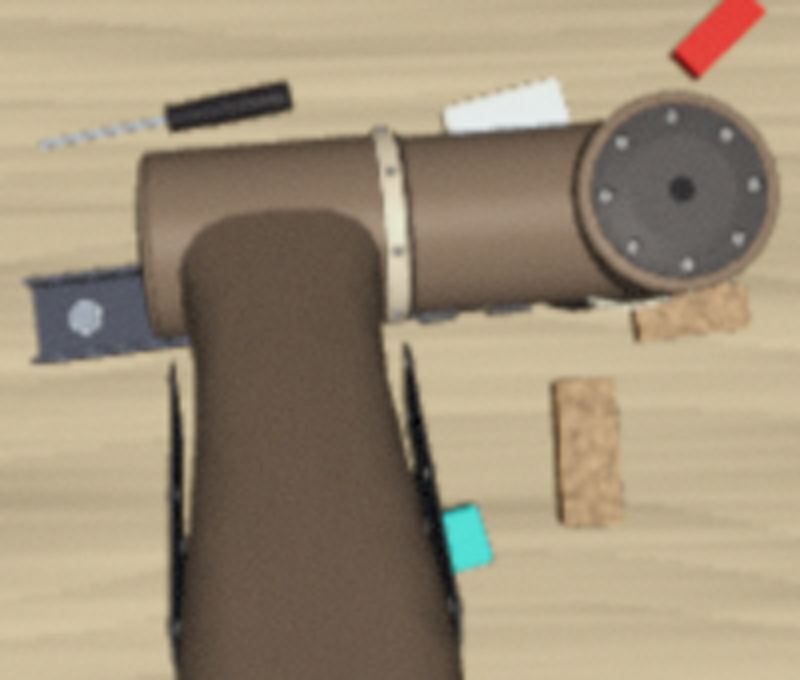

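The picture shows the cork flat on the bench at about (588,452), clear of the vise, with the bystanders in place. The jaws stand at 18.9 mm, which is flat to flat, and the 0.14 N m moment about z fits the driver's drag. I'm handing in.

```bash
python3 -c "
from h import *
print(r.close_job()); s=r.get_state(); print(s['time_s'],s['gripper_width'],s['contact_force'],s['eef_rot'])"
```

```text
the job is handed in; nothing more can be done
None
the job is handed in; nothing more can be done
```

The job is handed in, with the gripper still holding the spinning bolt's head. No verdict was reported.

**What I did:** I lifted the large brown cork off the vise, gripping it across its 45 mm side. I laid it flat on the bench at about (0.45, -0.20) m, clear of the vise. Then I gripped the hex head along the channel with 40 N, timed for when two flats faced that way.

**Last checks, at about 11.9 s:**
- **Grip:** the opening held steady at 18.7–18.9 mm, which fits the 19 mm across the flats. By the measured TCP height, the fingertips are about 10 mm above the bench, just clear of the washer.
- **Distance:** the grasp point is about 16 mm above the head's centre, against the 21 mm limit.
- **Holding:** the moment about vertical was about 0.14 N m, in line with the driver's drag. I did not measure the bolt's speed directly.
- **Side force:** about 5.5 N on the tool, from a centring error under 1 mm.
- **Scene:** the top picture showed the cork flat and clear of the vise. The screwdriver and the visible part of the wax bar looked unmoved. The file guide was outside that last picture, but the arm never went near it.

No check failed or disagreed. The cork was released about 2 mm above the bench rather than pressed onto it, and it settled flat.

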